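# Food box through the handover hatch

## Robot

A 6-joint arm with a two-finger parallel gripper is mounted at the origin on the work surface. World frame = base frame: x ahead of the robot, y to its left, z up, the work surface at z = 0. Lengths are in m, angles in rad, forces in N, time in s.
With the tool pointing down it reaches from about 0.325 to 0.775 m from the base axis. Payload 5.5 kg.
Tool frame: the origin (TCP) lies between the finger pads; the fingertips stand 8 mm ahead of it and the grasp point (between the pads) lies 11 mm behind it (tcp_to_tips is the distance from the TCP to the fingertips, in m); z points along the fingers, y is the direction in which the jaws open and shut (so a half turn about z gives the same grasp; the last joint's range is limited). The gripper opens to 88 mm and grips with 3 to 60 N. Pads are 20 mm wide; open, the fingers measure 115 mm over their backs; the gripper's body (75 mm by 178 mm) begins 61 mm behind the grasp point.
Start: joints at [1.277, 0.091, 1.231, -0, 1.82, -0.057], TCP at [0.141, 0.583, 0.231] pointing down, gripper open.
Joint ranges: [-2.87, 2.87], [-0.86, 2.18], [0.17, 2.46], [-1.51, 4.65], [0.06, 2.69], [-2.65, 2.65]. Speed limits (rad/s): [2.57, 2.57, 3.01, 3.14, 3.14, 3.14].

## Interface

Orientations are given as a unit quaternion [w, x, y, z].
In Python, from bench import * gives the robot as it stands. Calls block until the motion is done:
- move_to(position, orientation): joint-space move of the TCP to a pose.
- move_l(position, speed=0.15, orientation=None): straight line of the TCP; orientation=None keeps the orientation; speed is the mean speed in m/s.
- movej(angles): joint-space move.
- gripper_open() and close(): open the fingers fully, or close them until they stop; the grip force is fixed at half the most.
- hold(seconds).
- inverse_kinematics(position, orientation): joint angles nearest the present ones, or None.
- state(): the state.
- get_image(name): name is "side" or "top"; returns a dict with "frame" (400x640x3 uint8, blue, green, red), "depth" (400x640 float32, m along the optical axis (not along the pixel's ray), 0 where there is no reading), "camera_matrix" (3x3 intrinsics, pixels), "view" (4x4, takes a point from world to camera coordinates). Camera axes: x right, y up, looking along -z (the intrinsics and any distortion apply to the point x, -y, -z); pixel columns grow to the right and rows downward; lengths in m; the calibration is good to about 2 mm. A picture is of the moment at which its call begins.
A pose or a line that the arm cannot do raises IKError and nothing moves.
- job_done(): hands the job in, once; it reports no verdict.
The state is a dict: "time": time; "joint_pos": joint angles; "dq": joint speeds; "joint_torque": joint torques, N m; "ee_pos": TCP position; "ee_rot": TCP orientation; "ft_force": force on the tool from outside, world axes, zero at the start; "moment": the same for the moment, N m; "finger_gap": finger opening in m.
Only numpy, scipy, OpenCV 4.12 (cv2) and the standard library are available. Lean on these libraries where they do the work, as an engineer would, in place of code of your own. Each camera call takes 0.05 s, during which the arm holds its last target.

## Task

Pass the flat steel food box through the sprung flap of the handover hatch: first lift away the knobbed canister that stands in front of it and stand it upright on the bare counter beside the hatch, then push the box along its bed under the flap until it rests right up against the stop inside, without ramming it, and the flap has swung shut behind it. Finally put the canister back upright in the middle of its round mat, let go, and leave everything else where it is.

Things in the scene. Friction and masses are not known exactly. Their poses are not given: they have to be found in the camera images.
- hatch: the handover hatch, fixed. Origin: at counter level, midway across the gate; x runs along the lane from the canister through the gate to the stop, y across, z up. Flat bed 110 mm wide, top 6 mm above the counter, x = -210 to +165 mm. In order: mat with canister; box between two guides (24 mm high above the bed, 6 mm thick, 72 mm apart, x = -106 to -4 mm); gate; hood with the stop
- gate (a point): middle of the gate at the bed's top, axes as the hatch. Steel frame, x = -4 to +4 mm: posts 72 mm apart and 16 mm wide, opening 88 mm high above the bed, lintel 5 mm thick and 104 mm wide over it (top at 93 mm). A vertical finger cannot push past it: slant the tool 40 to 50 degrees, fingertips forward under the lintel, gripper's body above the lintel
- hood (a point): centre of the top of the clear plastic hood behind the gate, 92 mm above the bed; axes as the hatch. Hood: x = 4 to 165 mm of the hatch, inside 72 mm wide and 88 mm high, walls 6 mm, roof 4 mm, fixed
- seat (a point): centre of the canister's round dark mat (68 mm across, level with the bed), at the bed's top, 155 mm before the gate; axes as the hatch
- flap (a joint): angle of the sprung flap in the gate: 0 hanging shut, growing as it swings inwards and up (to 1.4 rad). Plate 66 mm wide, 3 mm thick, hinged 86 mm above the bed, lower edge 31 mm above the bed when shut. A spring shuts it (about 1 N at its edge at first, 2.5 N at 0.7 rad). It falls shut only once the box's rear face is 31 mm past the gate's middle and the fingers are out
- stop: the solid stop inside the hood. Origin: middle, at the bed's top, of the face that the box must rest against; axes as the hatch. 60 mm wide, 36 mm high. Clamped at a different place each time, face 118 to 126 mm past the gate's middle
- box: closed flat steel food box, 84 mm long (x), 66 mm wide (y), 38 mm high, about 0.35 kg. Origin: centre of its underside; x along its length, towards the gate at the start. It stands on the bed between the guides, before the flap
- canister: round steel canister, 62 mm across, 100 mm high, with an upright black knob on its lid, about 0.35 kg (lid fixed). Origin: centre of its underside; z up. Stands on the mat at the start
- canister_knob (a point): grasp point of the canister's knob, 122 mm above its underside; the knob is a cylinder 24 mm across, from 100 to 140 mm above the underside
- jar: bystander: jar with black cap, 56 mm across, 85 mm high, beside the hatch; origin: centre of its underside
- mug: bystander: white cup, 72 mm across, 85 mm high, beside the hatch; origin: centre of its underside
- pan: bystander: steel pan, 150 mm across, 80 mm high; origin: centre of its underside
- filmroll_center (a point): bystander: film roll lying down, 70 mm across, 200 mm long; this point is its centre
- bucket: bystander: grey tub, 120 mm across, 120 mm high; origin: centre of its underside
- tapegun: bystander: blue tape dispenser, 150 by 60 mm, 90 mm high; origin: centre of its underside
- spoon: bystander: long spoon lying on the counter, 240 mm; origin: centre of its underside

How it is judged:
On the way, in this order (a step that is already met when the one before it is completed fails the run):
1. the canister stands upright on the counter beside the hatch, off its mat (horizontal distance between canister and seat above 0.08 m and height (world z) of canister below 0.004 m and angle between canister's own z axis and vertical below 0.1 rad and linear speed of canister below 0.03 m/s), for 0.2 s.
2. the box rests against the stop and the flap has shut behind it (x of box in the frame of stop above -0.045 m and z of box in the frame of stop below 0.008 m and value of joint flap below 0.06 rad and contact force between the fingers and box below 0.1 N), for 0.2 s.
At the end, for the whole second after the job is handed in: The box lies on the bed inside the hood with its front no more than 3 mm from the stop, the flap is shut (under 0.06 rad), and the canister stands released, upright and at rest on its mat, its centre within 15 mm of the mat's centre (x of box in the frame of stop above -0.045 m and z of box in the frame of stop below 0.008 m and value of joint flap below 0.06 rad and linear speed of each of box, canister below 0.02 m/s and horizontal distance between canister and seat below 0.015 m and z of canister in the frame of seat below 0.004 m and angle between canister's own z axis and vertical below 0.08 rad); the robot touches nothing.
It fails at once if the box is rammed against the stop (over 35 N) (contact force between box and stop above 35 N).
It fails at once if the canister is tipped over (more than 30 degrees) (angle between canister's own z axis and vertical above 0.52 rad).
It fails at once if a thing standing by (jar, cup, pan, film roll, tub, tape dispenser or spoon) is shifted by more than 30 mm (distance of any of jar, mug, pan, filmroll_center, bucket, tapegun, spoon from where it was at the start of the episode above 0.03 m).
It also fails if it takes over 72 s, if anything falls off the work surface, if the arm or the gripper's body presses on something with over 40 N, if the wrist force passes 120 N, or if a joint passes its speed limit or range.

## Working session

There is one attempt and no reset: what is moved stays moved. The work goes in short steps, each a Python script; the robot and the scene stay as the last script left them, time stands still between calls to the robot, and variables do not carry over. Pictures are saved under pics/ and viewed, and the job is handed in when it is done.

```bash
ls; mkdir -p pics; python3 - <<'E'
from bench import *
import cv2,numpy as np,pickle
d={}
for n in("side","top"):
    g=get_image(n); d[n]=g; cv2.imwrite(f"pics/{n}0.png",g["frame"]); print(n,g["camera_matrix"],g["view"],g.keys())
pickle.dump(d,open("im0.pkl","wb"))
s=state();print(s)
E
```

```text
pics
side [[507.73307524   0.         311.47013712]
 [  0.         507.73307524 198.66214877]
 [  0.           0.           1.        ]] [[ 0.83370719 -0.55188613 -0.01881538 -0.44863855]
 [ 0.39089472  0.56575283  0.72603378 -0.28158616]
 [-0.39004312 -0.61265442  0.68740158 -1.45549853]
 [ 0.          0.          0.          1.        ]] dict_keys(['frame', 'depth', 'camera_matrix', 'view'])
top [[471.17697039   0.         321.6279423 ]
 [  0.         471.17697039 196.24058532]
 [  0.           0.           1.        ]] [[-4.88663263e-03 -9.99959380e-01  7.57352873e-03  7.02990458e-04]
 [ 9.94894620e-01 -4.09816656e-03  1.00836009e-01 -5.54114250e-01]
 [-1.00800876e-01  8.02761152e-03  9.94874234e-01 -1.56314182e+00]
 [ 0.00000000e+00  0.00000000e+00  0.00000000e+00  1.00000000e+00]] dict_keys(['frame', 'depth', 'camera_matrix', 'view'])
{'time': 0.1, 'joint_pos': array([ 1.27730450e+00,  9.17822423e-02,  1.23173096e+00,  1.76817072e-06,
        1.81984668e+00, -5.67165432e-02]), 'dq': array([ 8.88402596e-04, -7.25626981e-05, -3.58558613e-03, -7.17313119e-04,
        6.24500257e-04, -7.75475839e-04]), 'joint_torque': array([ 1.67549311e-03, -4.47861385e+01, -4.07565057e+01,  6.99279970e-02,
        2.85269745e-02, -7.85029488e-05]), 'ee_pos': array([0.14067713, 0.58300842, 0.22964025]), 'ee_rot': array([-1.54778375e-04,  1.18111027e-01,  9.93000002e-01, -8.69949657e-04]), 'ft_force': array([0.17082501, 0.36969078, 1.22262018]), 'moment': array([ 0.00647846,  0.01517221, -0.01576929]), 'finger_gap': 0.08763526705390692}
```

View pics/side0.png

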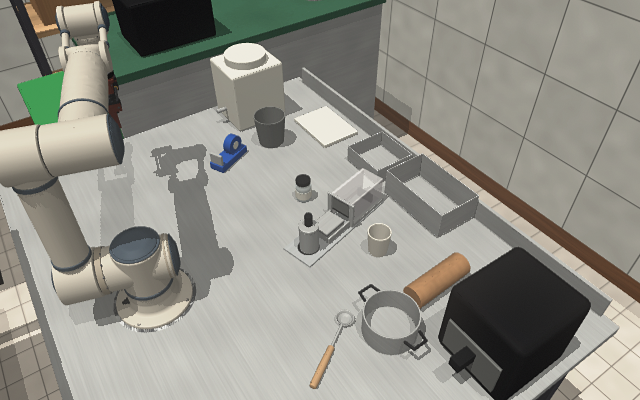

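View pics/top0.png

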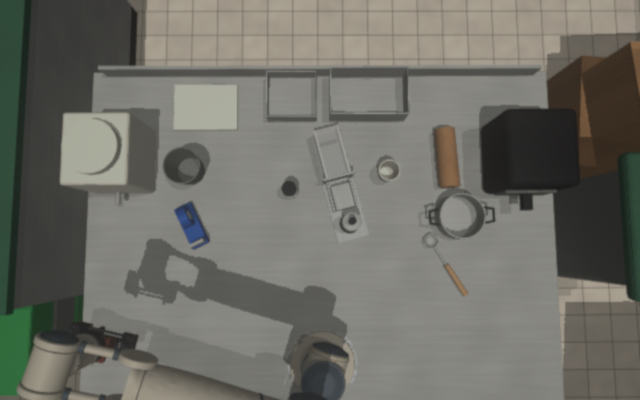

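The side view shows the lane with the canister at about (308,235) and the hood at (358,195). The top view shows the lane running from (350,238) up to (330,125), with the canister at (350,220), the jar at (289,188) and the cup at (388,169). I'll zoom in next.

```bash
python3 - <<'E'
import cv2,pickle
d=pickle.load(open("im0.pkl","rb"))
t=d["top"]["frame"][110:250,270:410]; cv2.imwrite("pics/topz.png",cv2.resize(t,None,fx=4.2,fy=4.2,interpolation=cv2.INTER_CUBIC))
t=d["side"]["frame"][155:275,275:395]; cv2.imwrite("pics/sidez.png",cv2.resize(t,None,fx=5,fy=5,interpolation=cv2.INTER_CUBIC))
E
```

```text
(no output)
```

View pics/topz.png

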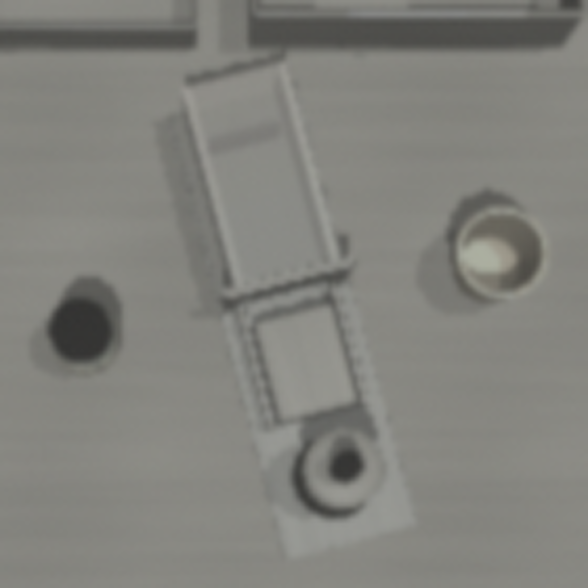

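View pics/sidez.png

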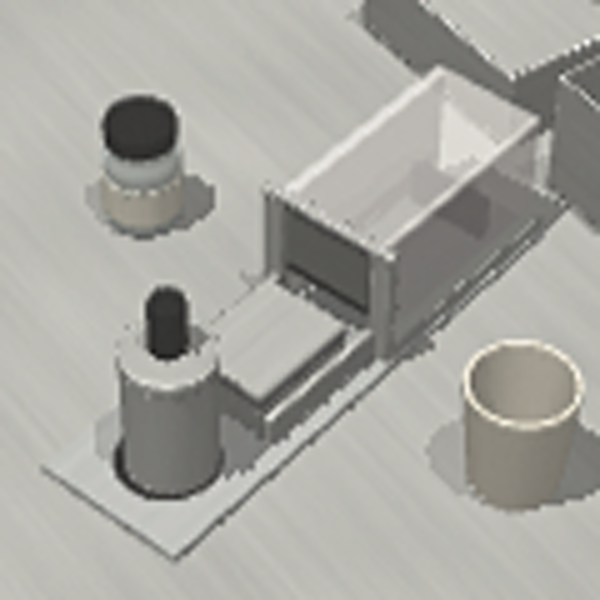

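```bash
cat > h.py <<'E'
import numpy as np,pickle,cv2
from scipy.optimize import least_squares
def proj(g,P):
    P=np.atleast_2d(P); c=P@g["view"][:3,:3].T+g["view"][:3,3]; K=g["camera_matrix"]
    return np.c_[K[0,2]+K[0,0]*c[:,0]/-c[:,2], K[1,2]+K[1,1]*-c[:,1]/-c[:,2]]
def ray(g,uv,z):
    K=g["camera_matrix"];R=g["view"][:3,:3];t=g["view"][:3,3]
    d=np.array([(uv[0]-K[0,2])/K[0,0],-(uv[1]-K[1,2])/K[1,1],-1.]);o=-R.T@t;d=R.T@d
    return o+d*(z-o[2])/d[2]
def tri(g1,u1,g2,u2):
    f=lambda p:np.r_[proj(g1,p)[0]-u1,proj(g2,p)[0]-u2]
    r=least_squares(f,[.5,0,.1]);return r.x,r.fun
E
cat > m.py <<'E'
from h import *
d=pickle.load(open("im0.pkl","rb"));T=d["top"];S=d["side"]
tz=lambda u,v:np.array([u/4.2+270,v/4.2+110]); sz=lambda u,v:np.array([u/5+275,v/5+155])
F=[(-.21,.055,.006,tz(288,558),sz(42,467)),(-.21,-.055,.006,tz(415,522),sz(175,558)),
(-.0,.052,.099,tz(226,297),None),(-.0,-.052,.099,tz(350,265),None),
(-.004,.052,.099,None,sz(265,190)),(-.004,-.052,.099,None,sz(390,258)),
(.165,.042,.098,tz(186,82),sz(440,68)),(.165,-.042,.098,tz(288,58),sz(540,122))]
def H(p,q): c,s=np.cos(p[2]),np.sin(p[2]);return np.array([p[0]+c*q[0]-s*q[1],p[1]+s*q[0]+c*q[1],q[2]])
def f(p):
    r=[]
    for x,y,z,a,b in F:
        P=H(p,(x,y,z))
        if a is not None:r+=list(proj(T,P)[0]-a)
        if b is not None:r+=list(proj(S,P)[0]-b)
    return np.array(r)
r=least_squares(f,[.6,0,0.2],loss="soft_l1");p=r.x
if __name__=="__main__":
    print("hatch",p);print(np.round(f(p).reshape(-1,2),1).tolist())
    inv=lambda P:(np.array([[np.cos(p[2]),np.sin(p[2])],[-np.sin(p[2]),np.cos(p[2])]])@(np.array(P)[:2]-p[:2])).round(4)
    print("seat",H(p,(-.155,0,.006)))
    k,e=tri(T,tz(347,462),S,sz(168,297));print("knob tri",k,e,inv(k), "ray T",ray(T,tz(347,462),.146), "ray S",ray(S,sz(168,297),.146))
    print("jar",ray(T,tz(80,330),.085),inv(ray(T,tz(80,330),.085)));print("mug",inv(ray(T,tz(500,253),.085)))
    for n,q in dict(fl=(256,325),fr=(333,297),rl=(277,425),rr=(357,405)).items(): print("box",n,inv(ray(T,tz(*q),.044)))
    for q in [(212,143),(280,128),(217,153),(283,137)]: print("stop top?",inv(ray(T,tz(*q),.042)))
    m=np.zeros((400,640),np.uint8)
    for x,y in [(-.155,.16),(-.155,-.16),(-.2,.17)]: print(x,y,H(p,(x,y,0)))
E
python3 m.py
```

```text
hatch [ 0.61389182 -0.05768987  0.25038443]
[[-0.7, 0.1], [0.0, 0.0], [0.4, 0.5], [-0.3, 0.2], [-0.4, -1.1], [1.1, -1.5], [-0.2, -0.3], [0.4, 1.1], [-0.7, 1.0], [0.0, -0.2], [-0.1, 0.4], [0.4, -0.2]]
seat [ 0.46372515 -0.09609521  0.006     ]
knob tri [ 0.46738482 -0.0967266   0.14853434] [ 0.00727487 -0.01422452 -0.01480692  0.00214147] [-0.1516 -0.0015] ray T [ 0.46746832 -0.0968901   0.146     ] ray S [ 0.46875766 -0.0946077   0.146     ]
jar [0.57389645 0.10472725 0.085     ] [0.0015 0.1673]
mug [-0.0223 -0.1646]
box fl [-0.0246  0.0317]
box fr [-0.0183 -0.0336]
box rl [-0.1061  0.0359]
box rr [-0.1067 -0.0297]
stop top? [0.1274 0.0284]
stop top? [ 0.1255 -0.0279]
stop top? [0.1185 0.0265]
stop top? [ 0.1178 -0.0283]
-0.155 0.16 [0.42408092 0.05891555 0.        ]
-0.155 -0.16 [ 0.50336938 -0.25110597  0.        ]
-0.2 0.17 [0.37800638 0.05745378 0.        ]
```

```bash
cat > p.py <<'E'
from m import *
from scipy.spatial.transform import Rotation as Rn
from bench import *
xh=np.array([np.cos(p[2]),np.sin(p[2]),0]);yh=np.array([-np.sin(p[2]),np.cos(p[2]),0]);zw=np.array([0,0,1.])
def ori(a,sgn):
    z=np.sin(a)*xh-np.cos(a)*zw; y=sgn*yh; x=np.cross(y,z)
    q=Rn.from_matrix(np.c_[x,y,z]).as_quat(); return [float(q[3]),*map(float,q[:3])]
def W(x,y,z): return [float(v) for v in H(p,(x,y,z))]
def tipW(x,z,a,y=0): # TCP for tip-centre at hatch x,z
    return [float(v) for v in np.array(W(x,y,z))-.008*(np.sin(a)*xh-np.cos(a)*zw)]
E
python3 - <<'E'
from p import *
k=[.4674,-.0967]
for s in(1,-1):
    print(s)
    for P,a in [([*k,.3],0),([*k,.119],0),(W(-.17,.16,.115),0),(W(-.17,.16,.25),0)]: print(inverse_kinematics(P,ori(a,s)))
    for deg in(40,45,50):
        a=np.radians(deg)
        for x,z in[(-.16,.1),(-.13,.032),(.035,.032)]: print(deg,x,inverse_kinematics(tipW(x,z,a),ori(a,s)))
for deg in(40,42.5,45,47.5,50):
    a=np.radians(deg);zt=np.array([np.sin(a),-np.cos(a)]);n=np.array([np.cos(a),np.sin(a)])
    c=np.array([.042,.031]) ; tip=c-.01*n
    b=tip-.080*zt
    print(deg,"tip rel",-.01*n,"lintel top clearance", min((np.array([sx,.093])-b)@zt for sx in(-.004,.004)),"finger under", min(-(np.array([sx,.088])-c)@n*-1 for sx in(-.004,.004)))
E
```

```text
1
[-2.75305568e-01 -2.10778664e-01  1.39685068e+00 -4.44089210e-16
  1.95552064e+00 -2.09648632e+00]
[-2.75305568e-01 -2.37546889e-01  1.74081395e+00 -4.44089210e-16
  1.63832559e+00 -2.09648632e+00]
[ 5.16050886e-02 -4.24778641e-01  1.89501623e+00 -4.44089210e-16
  1.67135507e+00 -1.76957567e+00]
[ 5.16050886e-02 -4.06957595e-01  1.64298585e+00 -4.44089210e-16
  1.90556440e+00 -1.76957567e+00]
40 -0.16 None
40 -0.13 [-0.6047287  -0.71538297  2.36184393  0.5852507   1.07190225 -2.6000916 ]
40 0.035 [-0.31547399 -0.21726952  2.01759303  0.5056104   0.79167621 -2.39460728]
45 -0.16 None
45 -0.13 None
45 0.035 [-0.34401085 -0.25000235  2.08462937  0.6417902   0.72279787 -2.52750163]
50 -0.16 None
50 -0.13 None
50 0.035 None
-1
[-2.75305568e-01 -2.10778664e-01  1.39685068e+00 -4.44089210e-16
  1.95552064e+00  1.04510633e+00]
[-2.75305568e-01 -2.37546889e-01  1.74081395e+00 -4.44089210e-16
  1.63832559e+00  1.04510633e+00]
[ 5.16050886e-02 -4.24778641e-01  1.89501623e+00 -4.44089210e-16
  1.67135507e+00  1.37201699e+00]
[ 5.16050886e-02 -4.06957595e-01  1.64298585e+00 -4.44089210e-16
  1.
[... 372 characters left out ...]
9787  0.61409102]
50 -0.16 None
50 -0.13 None
50 0.035 [-0.37253083 -0.2719062   2.14654216  0.80794694  0.66651425  0.45007103]
40 tip rel [-0.00766044 -0.00642788] lintel top clearance 0.0029370144810425517 finger under 0.0014008493686597486
42.5 tip rel [-0.00737277 -0.0067559 ] lintel top clearance 0.003211655567451933 finger under 0.004593884340826928
45 tip rel [-0.00707107 -0.00707107] lintel top clearance 0.0036324676318528646 finger under 0.007778174593052013
47.5 tip rel [-0.0067559  -0.00737277] lintel top clearance 0.004198649634563365 finger under 0.010947658647856698
50 tip rel [-0.00642788 -0.00766044] lintel top clearance 0.004909123815961582 finger under 0.014096303212200931
```

```bash
python3 - <<'E'
from p import *
a=np.radians(45)
for x,z in[(-.125,.15),(-.125,.1),(-.125,.032),(-.11,.2),(-.11,.1)]: print(x,z,inverse_kinematics(tipW(x,z,a),ori(a,-1)))
k=[.4674,-.0967]
q=ori(0,-1)
move_to([.30,.45,.33],q)
move_to([*k,.30],q)
move_l([*k,.119],.15)
close(); print(state()["finger_gap"],state()["ft_force"],state()["time"])
g=get_image("side");t=g["frame"][110:290,220:400];cv2.imwrite("pics/grasp.png",cv2.resize(t,None,fx=3.3,fy=3.3))
E
```

```text
-0.125 0.15 [-0.64969875 -0.82707301  2.24802495  0.62684276  1.23553734  0.60891574]
-0.125 0.1 [-0.64969875 -0.81222485  2.32878694  0.64918831  1.15871014  0.54776293]
-0.125 0.032 [-0.64969875 -0.74973258  2.41814671  0.69756912  1.03988109  0.44151704]
-0.11 0.2 [-0.61086979 -0.78322261  2.13672781  0.59665233  1.26883219  0.68261168]
-0.11 0.1 [-0.61086979 -0.76463294  2.30356611  0.63939526  1.11752394  0.56712781]
0.02345715190828264 [ 0.35956188 -0.24908478 -0.05362804] 6.4917
```

View pics/grasp.png

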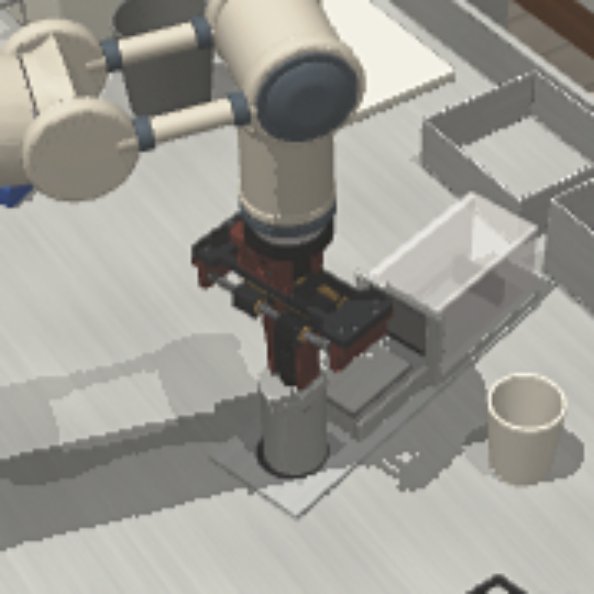

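The fingers closed on the knob with a 23.5 mm gap, at about (290,380) in the zoom. Next I lift the canister and stand it on the counter to the left.

```bash
python3 - <<'E'
from p import *
e=state()["ee_pos"];print(e)
move_l([e[0],e[1],.18],.12)
print(state()["ft_force"])
t=W(-.17,.165,0)
move_l([t[0],t[1],.18],.2)
move_l([t[0],t[1],.122],.12); move_l([t[0],t[1],e[2]-.0055],.03)
print(state()["ee_pos"],state()["ft_force"])
gripper_open(); hold(.1)
move_l([t[0],t[1],.24],.2)
print(state()["time"])
g={n:get_image(n) for n in("side","top")};pickle.dump(g,open("im1.pkl","wb"))
t=g["top"]["frame"][110:250,230:410];s=g["side"]["frame"][110:290,180:400]
cv2.imwrite("pics/pl_t.png",cv2.resize(t,None,fx=4,fy=4));cv2.imwrite("pics/pl_s.png",cv2.resize(s,None,fx=3.3,fy=3.3))
E
```

```text
[ 0.46737138 -0.09663928  0.11894313]
[-0.07147355  1.49852058 -4.11911949]
[0.40826681 0.06005599 0.11340552] [ 8.22413295e-02  2.52207311e-03 -4.14679883e+00]
11.2167
```

View pics/pl_t.png

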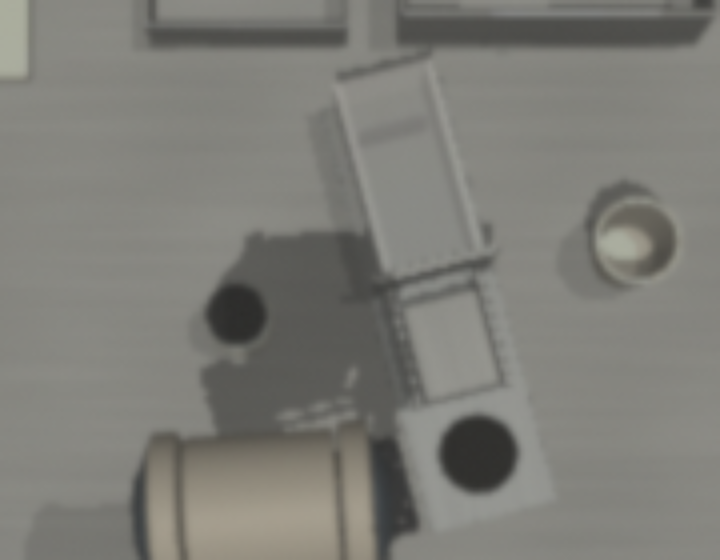

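View pics/pl_s.png

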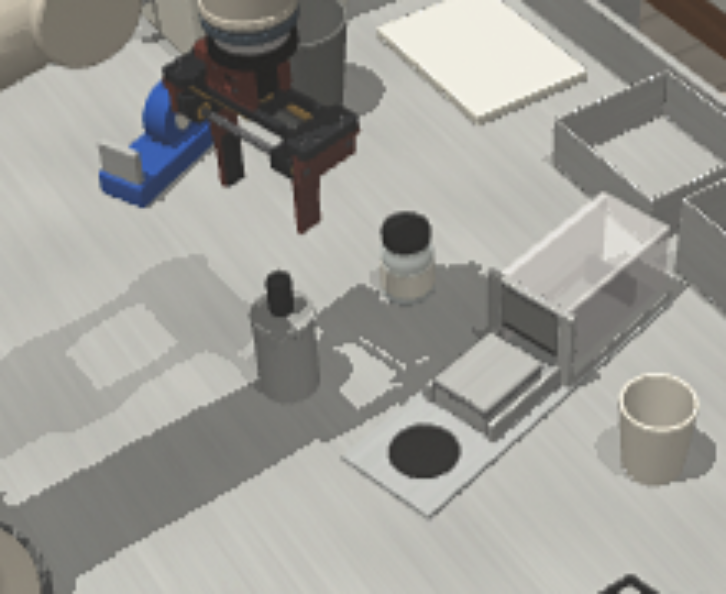

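The canister stands upright at about (285,345) in the side zoom. The mat is now clear at (478,453) in the top zoom, so I'll measure its centre by mask in both views.

```bash
python3 - <<'E'
from m import *
g=pickle.load(open("im1.pkl","rb"))
for n,(r0,r1,c0,c1) in dict(top=(205,245,330,370),side=(235,260,290,325)).items():
    im=cv2.cvtColor(g[n]["frame"],cv2.COLOR_BGR2GRAY)[r0:r1,c0:c1]
    m=(im<85).astype(np.uint8);k,l,st,ce=cv2.connectedComponentsWithStats(m);i=1+st[1:,4].argmax()
    uv=ce[i]+[c0,r0];print(n,uv,st[i],ray(g[n],uv,.006))
print(H(p,(-.155,0,.006)))
E
```

```text
top [349.09540636 222.98233216] [ 10   9  19  19 283] [ 0.46441274 -0.09507438  0.006     ]
side [308.0858209 246.5      ] [  8   4  21  16 268] [ 0.46409934 -0.09300378  0.006     ]
[ 0.46372515 -0.09609521  0.006     ]
```

```bash
python3 - <<'E'
from p import *
a=np.radians(45);q=ori(a,-1); Y=.001
tw=lambda cx,cz=.0385:tipW(cx-.0071,cz-.0071,a,Y)   # by contact corner
close()
e=state()["ee_pos"];move_l([e[0],e[1],.28],.25)
move_to(tipW(-.115,.2,a,Y),q)
move_l(tw(-.118,.10),.15)
move_l(tw(-.118),.08)
print(state()["time"],state()["ee_pos"],tw(-.118),state()["ft_force"])
g={n:get_image(n) for n in("side","top")};pickle.dump(g,open("im2.pkl","wb"))
s=g["side"]["frame"][130:270,250:410]
cv2.imwrite("pics/pre_s.png",cv2.resize(s,None,fx=4,fy=4))
E
```

```text
15.5667 [ 0.48724411 -0.08927313  0.0376627 ] [0.4869645526246736, -0.08911951601686048, 0.03705685424949238] [ 0.00219455 -0.5290598   1.03984993]
```

View pics/pre_s.png

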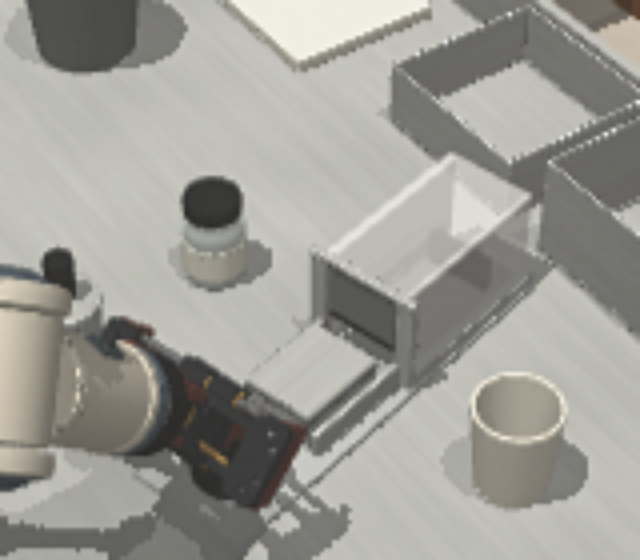

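The slanted gripper is behind the box at about (300,400) and the flap is shut. I'll push now, with a force check in the last centimetres.

```bash
cat > push.py <<'E'
from p import *
a=np.radians(45); Y=.001
tw=lambda cx,cz=.0385:tipW(cx-.0071,cz-.0071,a,Y)
fx=lambda:-(np.array(state()["ft_force"])@xh)
E
python3 - <<'E'
from push import *
print("base",fx())
for x in(-.10,-.06,-.02,.0):
    move_l(tw(x),.06); print(x,round(fx(),2),np.round(state()["ft_force"],1))
    if fx()>15: break
g={n:get_image(n) for n in("side","top")};pickle.dump(g,open("im3.pkl","wb"))
s=g["side"]["frame"][130:270,250:410];print(state()["time"])
cv2.imwrite("pics/mid_s.png",cv2.resize(s,None,fx=4,fy=4))
E
```

```text
base -0.4494624207138429
-0.1 -0.69 [0.7 0.1 0.6]
-0.06 0.56 [-0.7  0.3  0.8]
-0.02 0.06 [-0.1  0.3 -0.2]
0.0 -0.98 [0.9 0.6 1.2]
18.3333
```

View pics/mid_s.png

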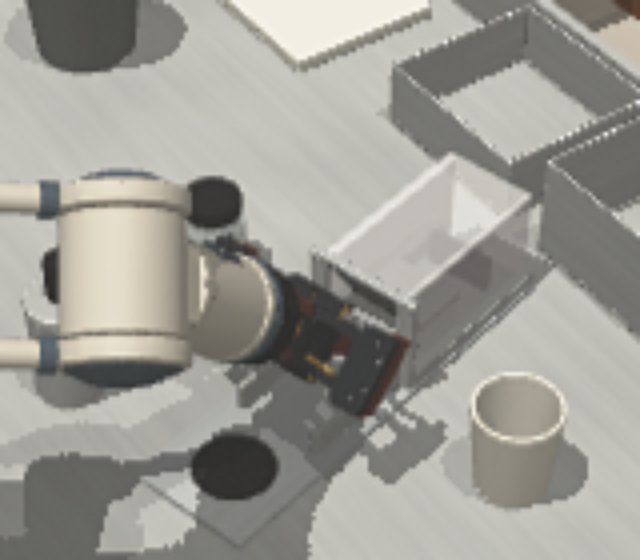

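```bash
python3 - <<'E'
import cv2,pickle
g=pickle.load(open("im3.pkl","rb"))
cv2.imwrite("pics/mid_t.png",cv2.resize(g["top"]["frame"][110:220,270:410],None,fx=5,fy=5,interpolation=cv2.INTER_CUBIC))
cv2.imwrite("pics/mid_s2.png",cv2.resize(g["side"]["frame"][160:240,320:400],None,fx=7,fy=7,interpolation=cv2.INTER_CUBIC))
E
```

```text
(no output)
```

View pics/mid_t.png

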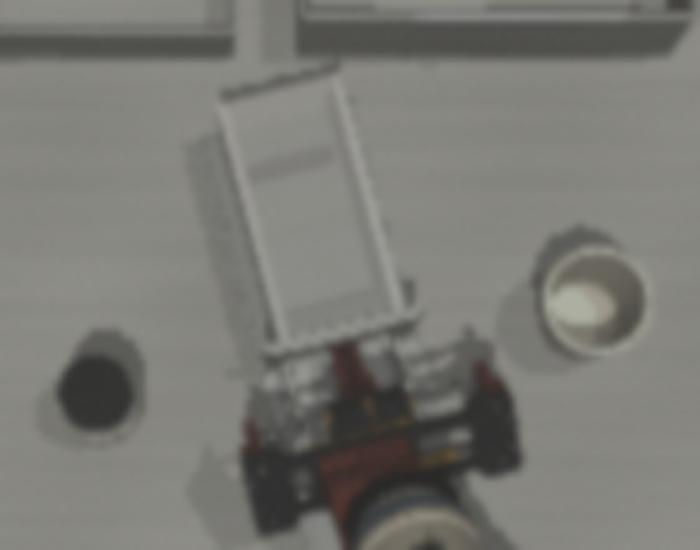

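View pics/mid_s2.png

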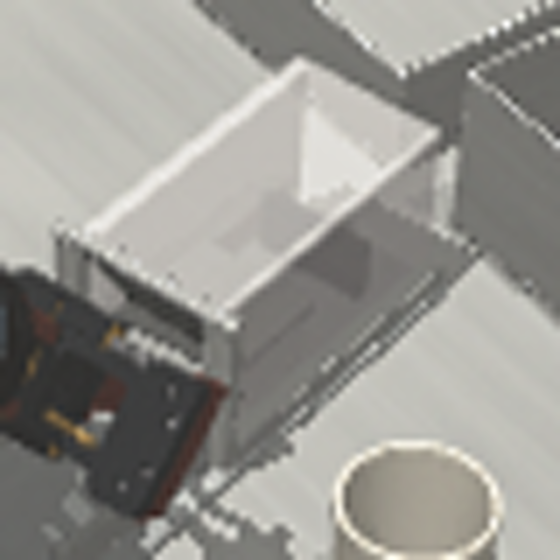

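The box is passing the gate: the flap is partly raised at about (345,305) in the top zoom and nothing is jammed. I'll continue in small force-checked steps.

```bash
python3 - <<'E'
from push import *
move_l(tw(.020),.05); print(round(fx(),2))
move_l(tw(.028),.04); L=[]
x=.028
while x<.046:
    x+=.0008; move_l(tw(x),.012); f=fx(); L.append((round(x*1e3,1),round(f,1)))
    if f>6: break
print(L,state()["time"])
g={n:get_image(n) for n in("side","top")};pickle.dump(g,open("im4.pkl","wb"))
cv2.imwrite("pics/e_t.png",cv2.resize(g["top"]["frame"][110:220,270:410],None,fx=5,fy=5,interpolation=cv2.INTER_CUBIC))
cv2.imwrite("pics/e_s.png",cv2.resize(g["side"]["frame"][160:240,320:400],None,fx=7,fy=7,interpolation=cv2.INTER_CUBIC))
E
```

```text
-0.75
[(28.8, np.float64(3.1)), (29.6, np.float64(3.1)), (30.4, np.float64(2.2)), (31.2, np.float64(3.1)), (32.0, np.float64(1.9)), (32.8, np.float64(2.6)), (33.6, np.float64(2.9)), (34.4, np.float64(4.0)), (35.2, np.float64(3.1)), (36.0, np.float64(3.1)), (36.8, np.float64(3.5)), (37.6, np.float64(3.6)), (38.4, np.float64(3.5)), (39.2, np.float64(2.6)), (40.0, np.float64(3.4)), (40.8, np.float64(3.7)), (41.6, np.float64(4.6)), (42.4, np.float64(10.2))] 23.7333
```

View pics/e_t.png

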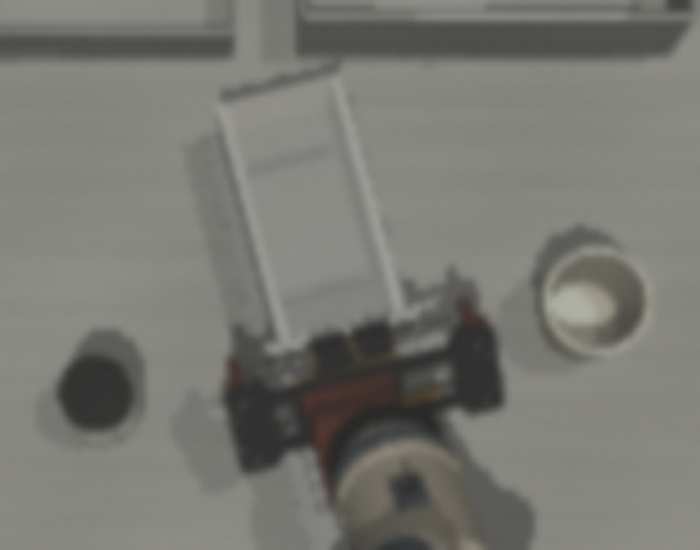

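View pics/e_s.png

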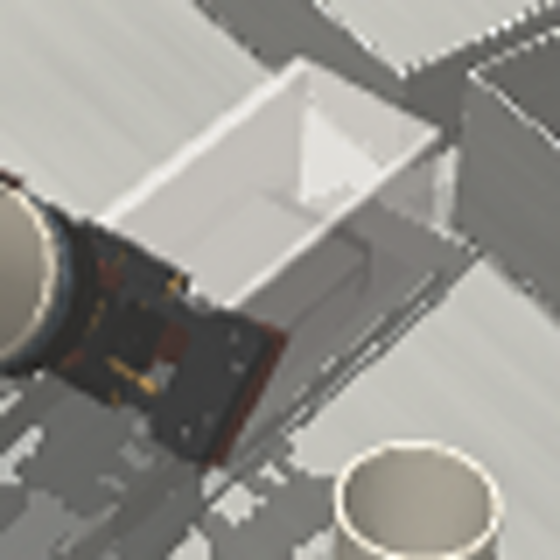

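Force rose from about 3.5 to 10 N at a nominal 42 mm. That could be the stop or the lintel, so I'll withdraw and check.

```bash
python3 - <<'E'
from push import *
print(np.round(state()["ft_force"],1))
move_l(tw(-.02),.1); move_l(tw(-.09),.18); hold(.2)
g={n:get_image(n) for n in("side","top")};pickle.dump(g,open("im5.pkl","wb"));print(state()["time"],state()["ft_force"])
cv2.imwrite("pics/f_t.png",cv2.resize(g["top"]["frame"][110:220,270:410],None,fx=5,fy=5,interpolation=cv2.INTER_CUBIC))
cv2.imwrite("pics/f_s.png",cv2.resize(g["side"]["frame"][160:240,320:400],None,fx=7,fy=7,interpolation=cv2.INTER_CUBIC))
E
```

```text
[-10.5  -1.4   2.1]
25.45 [ 0.68968188 -1.16060798  0.58663013]
```

View pics/f_t.png

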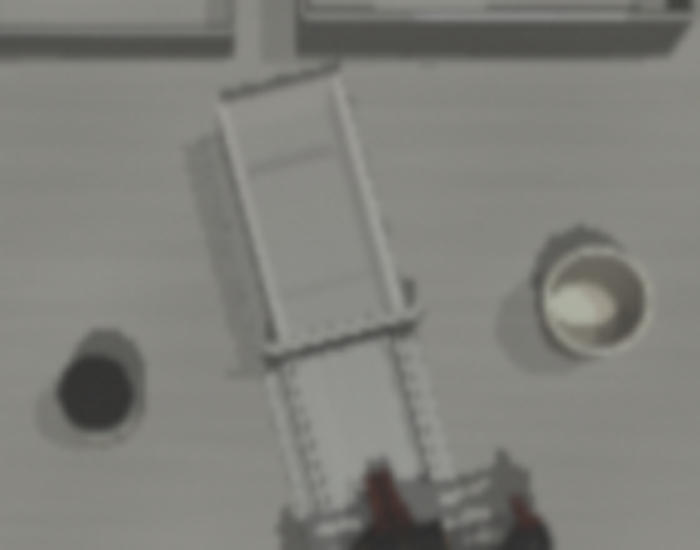

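View pics/f_s.png

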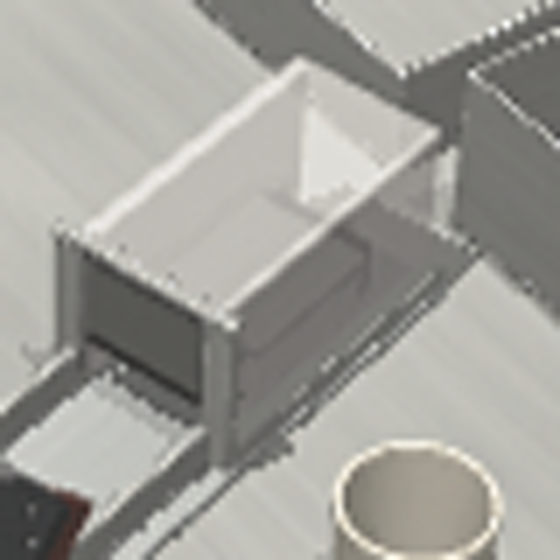

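Force at the rise was nearly horizontal (z only 2 N), so it came through the box rather than the lintel. The flap has shut, at (140,330) in the side zoom. I'll check the box edges numerically.

```bash
python3 - <<'E'
from m import *
g=pickle.load(open("im5.pkl","rb"))["top"]
inv=lambda P:(np.array([[np.cos(p[2]),np.sin(p[2])],[-np.sin(p[2]),np.cos(p[2])]])@(np.array(P)[:2]-p[:2]))
# grey profile along the lane at box-top height, averaged over y
for nm,im in(("before",pickle.load(open("im1.pkl","rb"))["top"]["frame"]),("after",g["frame"])):
    im=cv2.cvtColor(im,cv2.COLOR_BGR2GRAY).astype(np.float32); o=[]
    for x in np.arange(.024,.150,.003):
        uv=np.float32([proj(g,H(p,(x,y,.044)))[0] for y in np.linspace(-.02,.02,15)])
        o.append((round(x*1e3),int(cv2.remap(im,uv[:,:1],uv[:,1:],cv2.INTER_LINEAR).mean())))
    print(nm,o)
E
```

```text
before [(24, 136), (27, 136), (30, 136), (33, 136), (36, 137), (39, 136), (42, 136), (45, 136), (48, 136), (51, 136), (54, 136), (57, 136), (60, 137), (63, 137), (66, 136), (69, 137), (72, 137), (75, 137), (78, 136), (81, 136), (84, 136), (87, 136), (90, 136), (93, 136), (96, 136), (99, 136), (102, 136), (105, 136), (108, 136), (111, 136), (114, 135), (117, 132), (120, 127), (123, 123), (126, 122), (129, 123), (132, 126), (135, 131), (138, 134), (141, 135), (144, 135), (147, 135)]
after [(24, 139), (27, 139), (30, 138), (33, 138), (36, 136), (39, 134), (42, 134), (45, 136), (48, 138), (51, 138), (54, 139), (57, 138), (60, 138), (63, 138), (66, 138), (69, 138), (72, 138), (75, 138), (78, 138), (81, 138), (84, 138), (87, 138), (90, 138), (93, 138), (96, 138), (99, 138), (102, 138), (105, 138), (108, 137), (111, 137), (114, 137), (117, 137), (120, 137), (123, 134), (126, 130), (129, 127), (132, 129), (135, 133), (138, 136), (141, 137), (144, 137), (147, 138)]
```

Box rear edge is at about 41 mm, so the front is at about 125 mm, within the stop's range, and the old stop-face band has moved accordingly. Now back to the canister; I'll re-measure its knob first.

```bash
python3 - <<'E'
from push import *
move_l(tw(-.10,.19),.2)
gripper_open()
t=W(-.17,.165,0)
q=ori(0,-1)
move_to([t[0],t[1]-.16,.30],q)
g={n:get_image(n) for n in("side","top")};pickle.dump(g,open("im6.pkl","wb"));print(state()["time"],t)
cv2.imwrite("pics/g_t.png",cv2.resize(g["top"]["frame"][150:290,240:400],None,fx=4,fy=4,interpolation=cv2.INTER_CUBIC))
cv2.imwrite("pics/g_s.png",cv2.resize(g["side"]["frame"][110:270,210:400],None,fx=3.6,fy=3.6,interpolation=cv2.INTER_CUBIC))
E
```

```text
28.575 [0.4083097837705787, 0.06004298538648986, 0.0]
```

View pics/g_t.png

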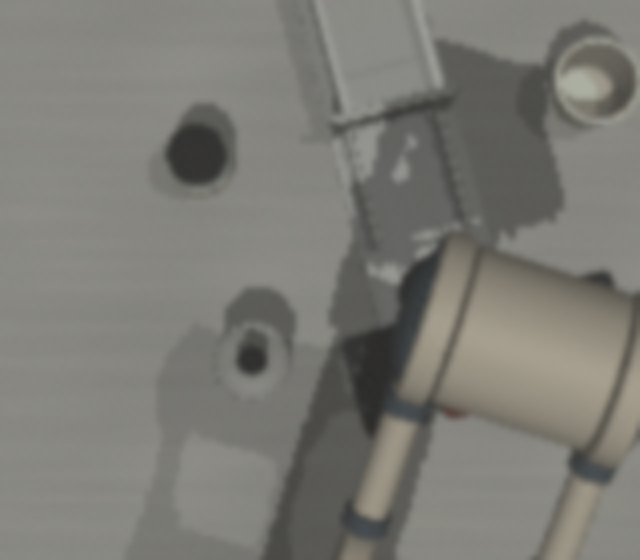

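View pics/g_s.png

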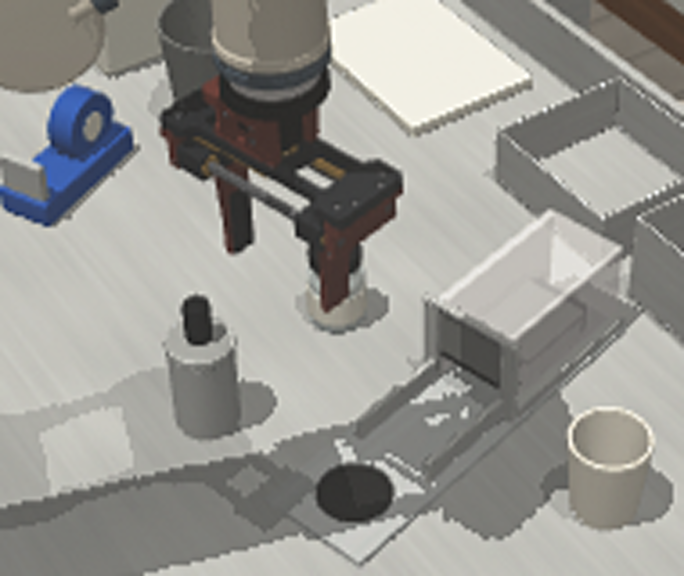

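```bash
python3 - <<'E'
from push import *
g=pickle.load(open("im6.pkl","rb"))
k1=ray(g["top"],(303,239.5),.140);k2=ray(g["side"],(264.4,193.9),.140);print(k1,k2)
k=(k1+k2)/2; t=np.array(W(-.17,.165,0)); print(k-t)
k=k[:2] if np.hypot(*(k-t)[:2])<.008 else t[:2]
q=ori(0,-1)
move_l([k[0],k[1],.26],.25,q); move_l([k[0],k[1],.114],.15); close()
print(state()["finger_gap"],state()["ee_pos"]); z=state()["ee_pos"][2]
move_l([k[0],k[1],.185],.15)
s=[.4643,-.0950]
move_l([*s,.185],.2); move_l([*s,.13],.12); 
move_l([*s,z+.0068],.03); print(state()["ft_force"],state()["time"])
g={n:get_image(n) for n in("side","top")};pickle.dump(g,open("im7.pkl","wb"))
cv2.imwrite("pics/h_s.png",cv2.resize(g["side"]["frame"][170:280,250:370],None,fx=5,fy=5,interpolation=cv2.INTER_CUBIC))
E
```

```text
[0.40785723 0.05767181 0.14      ] [0.40884988 0.06137197 0.14      ]
[ 4.37673596e-05 -5.21093342e-04  1.40000000e-01]
0.02332212351789592 [0.40829287 0.0596087  0.11389526]
[ 0.23760929 -0.4198117  -3.07762363] 34.1833
```

View pics/h_s.png

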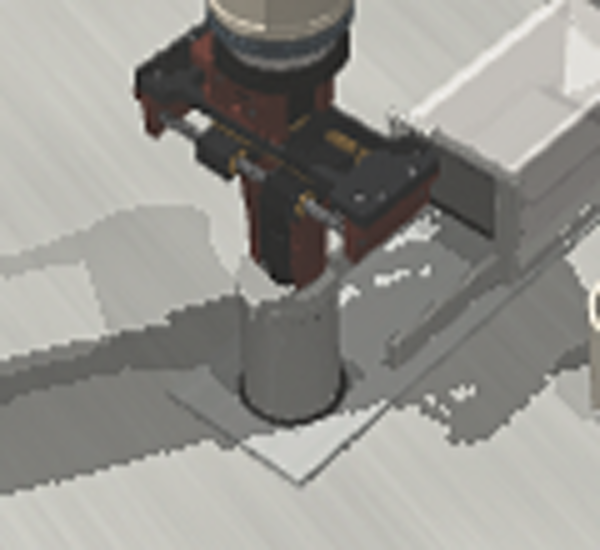

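The canister base at (292,400) is ringed evenly by the mat. I'll lower the last bit, release, back off and check.

```bash
python3 - <<'E'
from push import *
e=state()["ee_pos"]; move_l([e[0],e[1],e[2]-.0010],.02); print(state()["ft_force"])
gripper_open(); hold(.2)
move_l([e[0],e[1],.25],.15); move_l([.40,.18,.3],.25); hold(.2)
g={n:get_image(n) for n in("side","top")};pickle.dump(g,open("im8.pkl","wb"));print(state()["time"],state()["ft_force"])
cv2.imwrite("pics/i_t.png",cv2.resize(g["top"]["frame"][110:260,260:420],None,fx=3.8,fy=3.8,interpolation=cv2.INTER_CUBIC))
cv2.imwrite("pics/i_s.png",cv2.resize(g["side"]["frame"][150:270,270:400],None,fx=5,fy=5,interpolation=cv2.INTER_CUBIC))
E
```

```text
[ 0.6607184   0.01318708 -3.68462479]
38.4333 [-0.33771908 -0.06092059  0.10073276]
```

View pics/i_t.png

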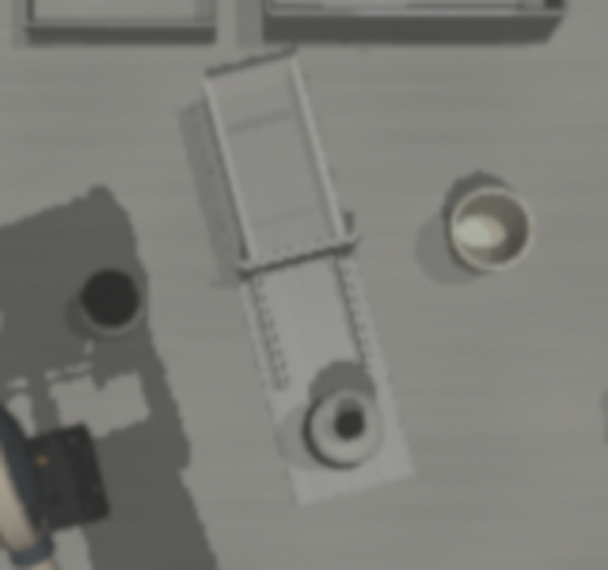

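View pics/i_s.png

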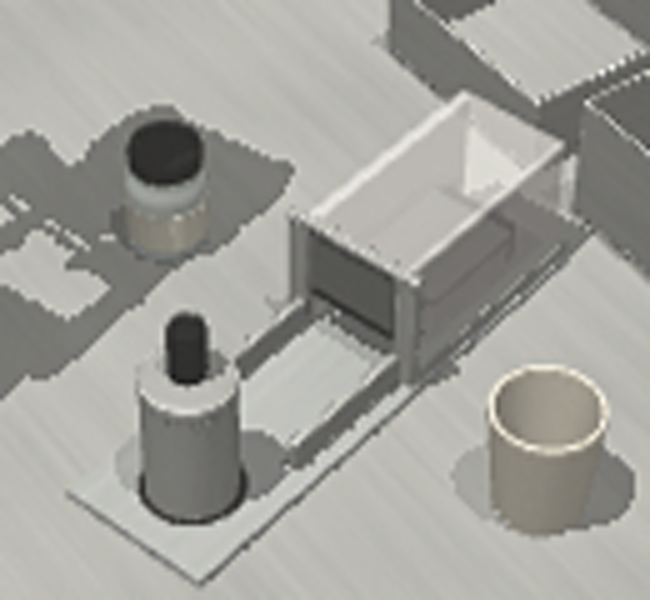

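The canister stands upright in the middle of the mat at (190,500), the flap is shut, and the box is inside the hood against the stop. The jar and cup have not moved and the gripper is clear.

```bash
python3 -c "
from bench import *
job_done()"
```

```text
the job is handed in; nothing more can be done
```

I passed the box through the flap to the stop, put the canister back on its mat, and handed the job in at about 38 s. No verdict was reported.

- **Canister out:** I gripped it by the knob and stood it on the bare counter, left of the lane.
- **Box push:** I pushed it with closed fingers slanted 45°, finishing in 0.8 mm steps. The force rose from about 4 to 10 N, almost level with the bed, so I took it as the stop. After the fingers came out, the flap looked shut. The box's rear edge measured about 41 mm past the gate, which puts its front near 125 mm, within the stop's range.
- **Canister back:** I set it on the mat centre I had measured with the mat bare. The last picture shows it upright with an even dark ring around its base.
- **Other checks:** The jar and cup looked unmoved in the last pictures. I did not re-check the pan, film roll, tub, tape dispenser or spoon at the end; the arm was not meant to go near them. The gripper was clear of everything.

The measurements did not agree exactly. The two cameras differed by 2 to 4 mm on the mat and knob positions, so I used averages. That is well inside the 15 mm allowed for the canister. The gap between box and stop was never measured directly; I inferred it from the force and the edge position.

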